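# Swap the trays of the bench incubators

### The arm

A 6-joint arm with a two-finger parallel gripper is mounted at the origin on the work surface. World frame = base frame: x ahead of the robot, y to its left, z up, the work surface at z = 0. Lengths are in m, angles in degrees, forces in N, time in s.
With the tool pointing down it reaches from about 0.3 to 0.875 m from the base axis. Payload 6.4 kg.
Tool frame: the origin (TCP) lies midway between the tips of the shut fingers; the grasp point (between the pads) lies 19 mm behind it; z points along the fingers, y is the direction in which the jaws open and shut (so a half turn about z gives the same grasp; the last joint's range is limited). The gripper opens to 85 mm and grips with 20 to 120 N. Pads are 22 mm wide; open, the fingers measure 114 mm over their backs; the gripper's body (76 mm by 85 mm) begins 54 mm behind the grasp point. The pads swing forward as they close: fully open they stand 13 mm farther back than shut.
Start: joints at [61.92, 10.359, 92.074, -0, 77.567, -11.82], TCP at [0.161, 0.552, 0.231] pointing down, gripper open.
Joint ranges: [-171.53, 171.53], [-51.25, 118.39], [17.06, 147.69], [-65.23, 245.23], [0, 150.52], [-178.68, 178.68]. Speed limits (degrees/s): [147.25, 147.25, 172.46, 180, 180, 180].

### API

Orientations are given as [roll, pitch, yaw] about the fixed x, y, z axes, in that order (R = Rz(yaw) Ry(pitch) Rx(roll)).
In Python, from station import * gives the robot as it stands. The module is installed in compiled form; this text tells all that it offers.
- The arm moves only by the tool send_rows, never from a script. Its argument "deltas" is a list of rows, each an object of numbers: "grip": the gripper's target within -1 to 1 (shut at 1, half-way at 0, fully open at -1); "x", "y", "z": the shift along the tool's x, y, z in m; "ax", "ay", "az": the turn, a rotation vector about the tool's x, y, z in degrees. In form: [{"grip": .., "x": .., "y": .., "z": .., "ax": .., "ay": .., "az": ..}, ...]. A call has 1 to 12 rows; each row shifts and turns the pose as measured when the row begins, along the tool's axes as they then stand; what a row does not reach is not made up. A row lasts 1/10 s, in which the tool goes at most 50 mm and 8.59 degrees, less where a joint would pass 70% of its speed; a pose out of reach is approached as far as the arm can. A call is refused whole if a number of a shift passes 0.05 or a number of a turn 8.59, either way. A call with a gripper value outside its range is refused whole. The fingers move at their own pace and stop on an object; "newtons" is the grip in N (left out, the last holds). Time passes only in rows, so rows that do not move let the fingers close. It gives the time, the measured TCP pose, the force and the opening at its end, in the units of the state.
- state(): the state, without advancing time (a new reading comes with each control period).
- read_camera(name): name is "side" or "top" or "wrist"; returns a dict with "img" (420x560x3 uint8, red, green, blue), "camera_matrix" (3x3 intrinsics, pixels), "extrinsics" (4x4, takes a point from camera to world coordinates). Camera axes: x right, y up, looking along -z (the intrinsics and any distortion apply to the point x, -y, -z); pixel columns grow to the right and rows downward; lengths in m; the calibration is good to about 2 mm. A picture is of the moment at which its call begins. There is no depth.
- job_done(): hands the job in, once; it reports no verdict.
The state is a dict: "time": time; "qpos": joint angles; "joint_velocities": joint speeds; "effort": joint torques, N m; "position": TCP position; "ee_rot": TCP orientation; "force": force on the tool from outside, world axes, zero at the start; "moment": the same for the moment, N m; "width": finger opening in m.
Only numpy, scipy, OpenCV 4.12 (cv2) and the standard library are available. Lean on these libraries where they do the work, as an engineer would, in place of code of your own. Each camera call takes 0.05 s, during which the arm holds its last target. There are 200 camera calls.

### The job

First push the empty incubator tray (the white lip) fully home into its housing. Then hook a fingertip behind the purple lip of the tray carrying the tube rack and draw that tray out all the way to its stop, leaving the rack standing in it. Do not pinch the lips, do not lift anything, and leave the bottle, flask and vial where they stand.

Things in the scene. Friction and masses are not known exactly. Their poses are not given: they have to be found in the camera images.
- loaded_module: Cream benchtop incubator module, fixed to the bench, with an amber window and a black keypad on top; its tray has a purple lip and carries the tube rack. Origin: on the bench, under the middle of the housing's front face. x points into the housing (away from the robot), y across, z up. Housing 220 (x) x 166 (y) x 98 mm high; its tray slides along x.
- empty_module: Second module of the same make, fixed to the bench; its tray has a white lip and is empty, and begins partly drawn out. Origin: on the bench, under the middle of the housing's front face. x points into the housing (away from the robot), y across, z up. Housing 220 (x) x 166 (y) x 98 mm high; its tray slides along x.
- loaded_lip (a point): Purple lip: midpoint of the lip's upper rear edge; moves with the tray, axes as the module's. The lip is an upright plate 8 mm thick (from here to -x), 120 mm wide in y, top 67 mm and tray floor 42 mm above the bench. Tray shut: 65 mm of finger gap from the lip back to the housing's front. A 10 mm high rib stands 67 mm behind the lip.
- empty_lip (a point): White lip: midpoint of the lip's upper rear edge; moves with the tray, axes as the module's. The lip is an upright plate 8 mm thick (from here to -x), 120 mm wide in y, top 67 mm and tray floor 42 mm above the bench. Tray shut: 65 mm of finger gap from the lip back to the housing's front. A 10 mm high rib stands 67 mm behind the lip.
- loaded_tray (a joint): how far the loaded (purple-lipped) tray is drawn out along its rail, in m: 0 = fully home, 0.10 = fully out at its end stop. It slides level towards the module's -x as the value grows; about 2.5 N of rail friction plus light damping, no spring, stays where it is left. Begins at 0.
- empty_tray (a joint): how far the empty (white-lipped) tray is drawn out along its rail, in m: 0 = fully home, 0.10 = fully out at its end stop. It slides level towards the module's -x as the value grows; about 2.5 N of rail friction plus light damping, no spring, stays where it is left. Begins between 0.05 and 0.095.
- rack: Loose lilac tube rack, 70 (x) x 82 (y) x 36 mm high with twelve capped tubes, about 0.12 kg, standing in the rear part of the loaded tray, between 10 mm high walls, under the amber window. Origin: centre of its underside, 111 mm behind the purple lip point; z up.
- bottle: Loose glass reagent bottle with a blue cap, 68 mm diameter, 140 mm high, beside the modules. Bystander. Origin: centre of its underside; z up.
- flask: Loose green glass conical flask, 80 mm diameter at the foot, 122 mm high, on the other side of the modules. Bystander. Origin: centre of its underside; z up.
- vial: Loose small amber vial with a purple cap, 28 mm diameter, 55 mm high, in front of the modules near the middle. Bystander. Origin: centre of its underside; z up.

How it is judged (in metres and radians):
On the way, in this order (a step that is already met when the one before it is completed fails the run):
1. the empty tray is pushed fully home while the loaded tray is still in (value of joint empty_tray below 0.007 m and value of joint loaded_tray below 0.03 m), for 0.2 s.
2. the loaded tray is drawn out to its stop (value of joint loaded_tray above 0.093 m), for 0.2 s.
At the end, for the whole second after the job is handed in: The empty tray is home (within 7 mm), the loaded tray is out to its stop (within 7 mm) and at rest, the rack still stands upright in its place in the tray, and bottle, flask and vial stand upright within 25 mm of where they were (value of joint empty_tray below 0.007 m and value of joint loaded_tray above 0.093 m and velocity of joint loaded_tray between -0.01 and 0.01 m/s and linear speed of rack below 0.02 m/s and horizontal distance between rack and loaded_lip between 0.097 and 0.125 m and angle between rack's own z axis and vertical below 0.1 rad and z of rack in the frame of loaded_module below 0.05 m and distance of each of bottle, flask, vial from where it was at the start of the episode below 0.025 m and angle between each of bottle, flask, vial's own z axis and vertical below 0.2 rad); the robot touches nothing.
It fails at once if the rack is lifted (12 mm) or tipped (z of rack in the frame of loaded_module above 0.054 m or angle between rack's own z axis and vertical above 0.3 rad).
It fails at once if a tray's lip is pinched: the fingers press both its faces at once, over 5 N each ((contact force between the fingers and loaded_tray_c0 above 5 N and contact force between the fingers and loaded_tray_c1 above 5 N) or (contact force between the fingers and empty_tray_c0 above 5 N and contact force between the fingers and empty_tray_c1 above 5 N)).
It fails at once if bottle, flask or vial is moved more than 25 mm or tipped (a lift of 25 mm counts) (not (distance of each of bottle, flask, vial from where it was at the start of the episode below 0.025 m and angle between each of bottle, flask, vial's own z axis and vertical below 0.2 rad)).
It also fails if it takes over 51 s, if anything falls off the work surface, if the arm or the gripper's body presses on something with over 40 N, if the wrist force passes 120 N, or if a joint passes its speed limit or range.

## Working session

There is one attempt and no reset: what is moved stays moved. The work goes in short steps, Python scripts to look and compute and a tool call to move; the robot and the scene stay as the last step left them, time stands still between calls to the robot, and variables do not carry over. Pictures are saved under pics/ and viewed, about 8 in all and at most 12, crops included, and the job is handed in when it is done.

Besides the shell and the picture viewer there is one more tool, called in YAML: its name, and indented under it one key for each argument. send_rows: Moves the arm, as the interface text tells. Its arguments: {"type":"object","properties":{"deltas":{"type":"array"},"newtons":{"type":"number"}},"required":["deltas"]}

```bash
mkdir -p pics; python3 - <<'E'
from station import *
import cv2, numpy as np
print(state())
for n in ("top","side"):
    c=read_camera(n); cv2.imwrite(f"pics/{n}0.png",cv2.resize(c["img"],None,fx=1.4,fy=1.4)[:,:,::-1]); 
    np.savez(f"{n}0.npz",**c); print(c["camera_matrix"],c["extrinsics"],[k for k in c])
E
```

```text
{'time': 0.0, 'qpos': array([ 6.19216472e+01,  1.04004303e+01,  9.21329474e+01, -4.44024638e-04,
        7.75660256e+01, -1.18215469e+01]), 'joint_velocities': array([-0.02245749,  0.09891511, -0.10775893, -0.03386214, -0.01130246,
       -0.05181542]), 'effort': array([ 2.20091468e-03, -4.44861495e+01, -3.51343024e+01, -1.04160174e-04,
        9.45159554e-03, -1.04602466e-05]), 'position': array([0.16070028, 0.55151058, 0.23038761]), 'ee_rot': array([-1.79902616e+02, -1.99398962e-02,  1.63743273e+02]), 'force': array([-0.66700423, -0.06523592, -0.23296217]), 'moment': array([-0.03906457,  0.00624589,  0.06030804]), 'width': 0.08532679282513903}
[[405.25062435   0.         285.09600934]
 [  0.         405.25062435 211.33072656]
 [  0.           0.           1.        ]] [[-0.01222414  0.99610518 -0.08732151  0.47058108]
 [-0.99990507 -0.01162192  0.00740172  0.01213499]
 [ 0.00635805  0.0874037   0.99615268  1.09580273]
 [ 0.          0.          0.          1.        ]] ['img', 'camera_matrix', 'extrinsics']
[[485.7465259    0.         269.13933479]
 [  0.         485.7465259  209.01926962]
 [  0.           0.           1.        ]] [[ 0.66510019  0.56360165 -0.48989277 -0.05838502]
 [-0.74655046  0.48651647 -0.45383272 -0.57980336]
 [-0.01743997  0.6675739   0.74433926  1.0202025 ]
 [ 0.          0.          0.          1.        ]] ['img', 'camera_matrix', 'extrinsics']
```

View pics/top0.png

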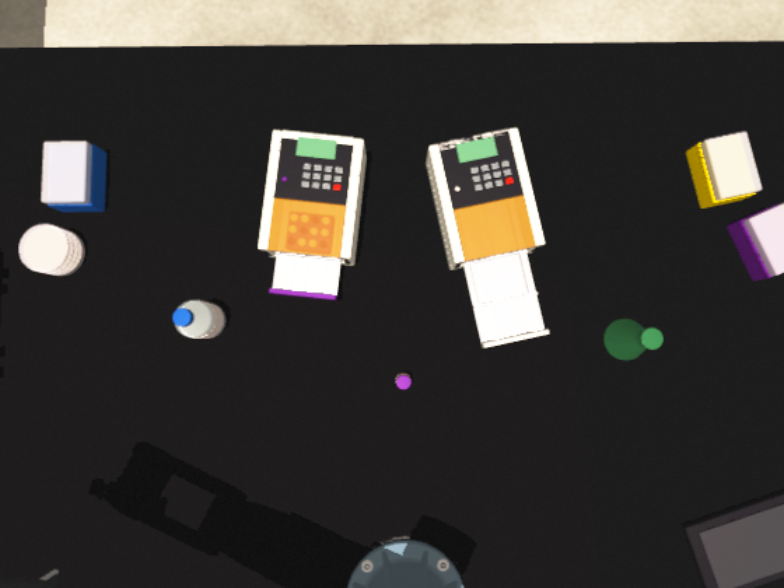

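View pics/side0.png

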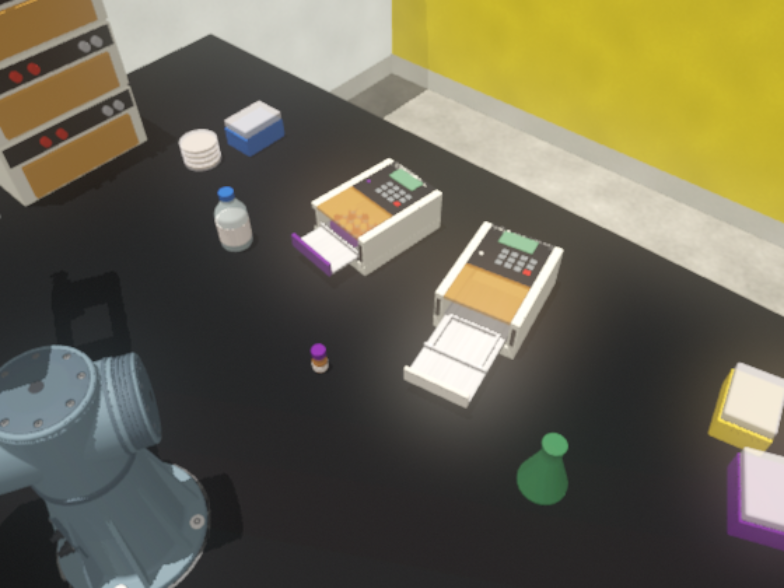

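The top view shows the purple lip at about (270–337, 294), the white lip at (484–548, 340), the vial at (403, 381), the bottle at (200, 319) and the flask at (628, 340), all in the 1.4× picture. I'll enlarge the lips.

```bash
python3 - <<'E'
import cv2, numpy as np
im=np.load("top0.npz")["img"][80:280,175:415]
im=cv2.resize(im,None,fx=3,fy=3,interpolation=cv2.INTER_CUBIC); im=np.clip(im.astype(float)*0.8,0,255).astype(np.uint8)
cv2.imwrite("pics/crop1.png",im[:,:,::-1])
E
```

```text
(no output)
```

View pics/crop1.png

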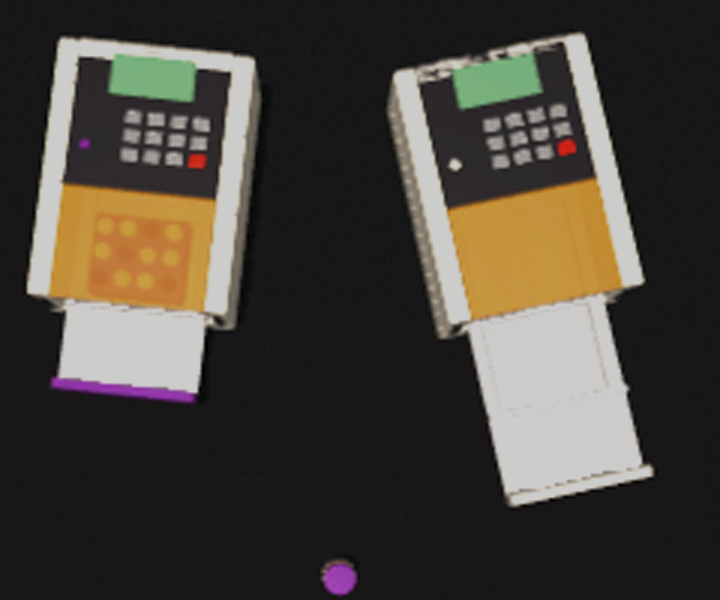

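```bash
cat > h.py <<'E'
import numpy as np
def ray(c,px,z):
    K,E=c["camera_matrix"],c["extrinsics"]
    d=np.linalg.solve(K,[px[0],px[1],1]); d=E[:3,:3]@(d*[1,-1,-1]); o=E[:3,3]
    return o+d*(z-o[2])/d[2]
E
python3 - <<'E'
from h import *
c=np.load("top0.npz"); f=lambda p,z: ray(c,((p[0]+.5)/3-.5+175,(p[1]+.5)/3-.5+80),z)[:2]
pts={"P":[((52,378),.067),((196,396),.067)],"W":[((508,496),.067),((652,466),.067)],
"PH":[((62,38),.098),((256,58),.098),((217,319),.098),((28,293),.098)],"WH":[((393,73),.098),((584,34),.098),((643,283),.098),((442,330),.098)]}
for k,v in pts.items():
    q=np.array([f(*a) for a in v]); print(k,q.round(3).tolist(),"mid",q.mean(0).round(4))
    e=q[0]-q[1]; print(" width",np.linalg.norm(e), "yaw of x axis", np.degrees(np.arctan2(-e[0],e[1])))
    if len(q)==4:
        a=q[:2].mean(0)-q[2:].mean(0); print(" len",np.linalg.norm(a),"yaw",np.degrees(np.arctan2(a[1],a[0])),"front",q[2:].mean(0))
print("vial",f((340,578),.055))
g=lambda p,z: ray(c,((p[0]+.5)/1.4-.5,(p[1]+.5)/1.4-.5),z)[:2]
print("bottle",g((183,318),.14),"flask",g((652,339),.122))
E
```

```text
P [[0.578, 0.241], [0.561, 0.119]] mid [0.5696 0.1804]
 width 0.12331289414504144 yaw of x axis -7.817095286821861
W [[0.473, -0.144], [0.497, -0.266]] mid [ 0.4853 -0.2049]
 width 0.12493604326679165 yaw of x axis 10.989603524421895
PH [[0.863, 0.228], [0.844, 0.065], [0.622, 0.099], [0.646, 0.255]] mid [0.7439 0.1617]
 width 0.16473475622322778 yaw of x axis -6.6191560634274635
 len 0.22181067835110949 yaw -7.822235301238192 front [0.63406097 0.17678433]
WH [[0.83, -0.051], [0.862, -0.213], [0.649, -0.256], [0.611, -0.088]] mid [ 0.7381 -0.1518]
 width 0.16559850787509287 yaw of x axis 11.262244329056532
 len 0.22017289048641075 yaw 10.415804395023404 front [ 0.62977963 -0.17169184]
vial [ 0.40591107 -0.00108304]
bottle [0.52158578 0.3692102 ] flask [ 0.47690397 -0.42787933]
```

send_rows:
  deltas:
    - {"grip": 1, "az": -6.8}
    - {"grip": 1, "az": -6.8}
    - {"grip": 1, "az": -6.8}
    - {"grip": 1, "az": -6.8}
    - {"grip": 1}
  newtons: 60

```text
invalid input
```

```bash
cat >> h.py <<'E'
from scipy.spatial.transform import Rotation as R
def rel(p,yaw=None):
    from station import state
    s=state(); r=R.from_euler("xyz",s["ee_rot"],degrees=True)
    print("t",round(s["time"],2),"pos",s["position"].round(4),"rot",s["ee_rot"].round(2),"F",s["force"].round(1),"w",round(s["width"],4),"q",s["qpos"].round(0))
    print("tool shift to",p,r.inv().apply(np.array(p)-s["position"]).round(4))
    if yaw is not None:
        print("tool turn",np.degrees((r.inv()*R.from_euler("xyz",[180,0,yaw],degrees=True)).as_rotvec()).round(2))
E
python3 -c "
from h import *
rel([.40,.25,.231],190.8)"
```

```text
t 0.1 pos [0.1607 0.5516 0.2305] rot [-1.7991e+02 -2.0000e-02  1.6374e+02] F [ 0.1 -0.1 -0.4] w 0.0854 q [ 62.  10.  92.  -0.  78. -12.]
tool shift to [0.4, 0.25, 0.231] [-3.141e-01 -2.225e-01 -3.000e-04]
tool turn [ -0.08  -0.04 -27.06]
```

send_rows:
  deltas:
    - {"grip": 1, "x": 0, "y": 0, "z": 0, "ax": 0, "ay": 0, "az": -6.8}
    - {"grip": 1, "x": 0, "y": 0, "z": 0, "ax": 0, "ay": 0, "az": -6.8}
    - {"grip": 1, "x": 0, "y": 0, "z": 0, "ax": 0, "ay": 0, "az": -6.8}
    - {"grip": 1, "x": 0, "y": 0, "z": 0, "ax": 0, "ay": 0, "az": -6.8}
    - {"grip": 1, "x": 0, "y": 0, "z": 0, "ax": 0, "ay": 0, "az": 0}
  newtons: 60

```text
time: 0.6
position: [0.1599, 0.55, 0.2277]
ee_rot: [-179.7, -0.3, -168.0]
force: [0.4, 1.0, -0.1]
width: 0.0122
```

```bash
python3 -c "
from h import *
rel([.40,.25,.231],190.8)"
```

```text
t 0.6 pos [0.1599 0.55   0.2277] rot [-179.69   -0.26 -168.05] F [ 0.4  1.  -0.1] w 0.0122 q [ 62.  11.  92.   0.  78. -40.]
tool shift to [0.4, 0.25, 0.231] [-0.1727 -0.3432 -0.0022]
tool turn [-0.31 -0.25  1.15]
```

send_rows:
  deltas:
    - {"grip": 1, "x": -0.02, "y": -0.038, "z": -0.001, "ax": 0, "ay": 0, "az": 0}
    - {"grip": 1, "x": -0.02, "y": -0.038, "z": -0.001, "ax": 0, "ay": 0, "az": 0}
    - {"grip": 1, "x": -0.02, "y": -0.038, "z": -0.001, "ax": 0, "ay": 0, "az": 0}
    - {"grip": 1, "x": -0.02, "y": -0.038, "z": -0.001, "ax": 0, "ay": 0, "az": 0}
    - {"grip": 1, "x": -0.02, "y": -0.038, "z": -0.001, "ax": 0, "ay": 0, "az": 0}
    - {"grip": 1, "x": -0.02, "y": -0.038, "z": -0.001, "ax": 0, "ay": 0, "az": 0}
    - {"grip": 1, "x": -0.02, "y": -0.038, "z": -0.001, "ax": 0, "ay": 0, "az": 0}
    - {"grip": 1, "x": -0.02, "y": -0.038, "z": -0.001, "ax": 0, "ay": 0, "az": 0}
    - {"grip": 1, "x": -0.02, "y": -0.038, "z": -0.001, "ax": 0, "ay": 0, "az": 0}
    - {"grip": 1, "x": 0, "y": 0, "z": 0, "ax": 0, "ay": 0, "az": 0}

```text
time: 1.6
position: [0.4097, 0.2384, 0.2359]
ee_rot: [-179.6, -0.3, -169.8]
force: [0.7, 0.3, -0.0]
width: -0.0002
```

```bash
python3 -c "
from h import *
rel([.442,-.213,.20],190.8)"
```

```text
t 1.6 pos [0.4097 0.2384 0.2359] rot [-179.6    -0.28 -169.82] F [ 0.7  0.3 -0. ] w -0.0002 q [ 16.  -3. 106.  -0.  78. -84.]
tool shift to [0.442, -0.213, 0.2] [ 0.0479 -0.4498  0.0393]
tool turn [-0.4  -0.28 -0.62]
```

send_rows:
  deltas:
    - {"grip": 1, "x": 0.004, "y": -0.04, "z": 0, "ax": 0, "ay": 0, "az": 0}
    - {"grip": 1, "x": 0.004, "y": -0.04, "z": 0, "ax": 0, "ay": 0, "az": 0}
    - {"grip": 1, "x": 0.004, "y": -0.04, "z": 0, "ax": 0, "ay": 0, "az": 0}
    - {"grip": 1, "x": 0.004, "y": -0.04, "z": 0, "ax": 0, "ay": 0, "az": 0}
    - {"grip": 1, "x": 0.004, "y": -0.04, "z": 0, "ax": 0, "ay": 0, "az": 0}
    - {"grip": 1, "x": 0.004, "y": -0.04, "z": 0, "ax": 0, "ay": 0, "az": 0}
    - {"grip": 1, "x": 0.004, "y": -0.04, "z": 0, "ax": 0, "ay": 0, "az": 0}
    - {"grip": 1, "x": 0.004, "y": -0.04, "z": 0, "ax": 0, "ay": 0, "az": 0}
    - {"grip": 1, "x": 0.004, "y": -0.04, "z": 0, "ax": 0, "ay": 0, "az": 0}
    - {"grip": 1, "x": 0.004, "y": -0.04, "z": 0, "ax": 0, "ay": 0, "az": 0}
    - {"grip": 1, "x": 0.004, "y": -0.035, "z": 0, "ax": 0, "ay": 0, "az": 0}
    - {"grip": 1, "x": 0, "y": 0, "z": 0, "ax": 0, "ay": 0, "az": 0}

```text
time: 2.8
position: [0.4362, -0.2081, 0.2371]
ee_rot: [-179.8, -0.2, -171.7]
force: [0.2, 0.3, -0.6]
width: -0.0004
```

```bash
python3 - <<'E'
from h import *
from station import read_camera
import cv2
rel([.442,-.213,.046],190.8)
c=read_camera("wrist"); np.savez("w1.npz",**c); cv2.imwrite("pics/w1.png",c["img"][:,:,::-1])
print(c["camera_matrix"].round(1).tolist(),c["extrinsics"].round(3).tolist())
E
```

```text
t 2.8 pos [ 0.4362 -0.2081  0.2371] rot [-179.78   -0.21 -171.67] F [ 0.2  0.3 -0.6] w -0.0004 q [ -39.   -2.  104.   -0.   77. -138.]
tool shift to [0.442, -0.213, 0.046] [-0.0057 -0.0049  0.1911]
tool turn [-0.21 -0.22 -2.47]
[[330.3, 0.0, 280.6], [0.0, 330.3, 207.5], [0.0, 0.0, 1.0]] [[-0.145, -0.957, -0.252, 0.373], [0.989, -0.142, -0.032, -0.217], [-0.005, -0.254, 0.967, 0.381], [0.0, 0.0, 0.0, 1.0]]
```

View pics/w1.png

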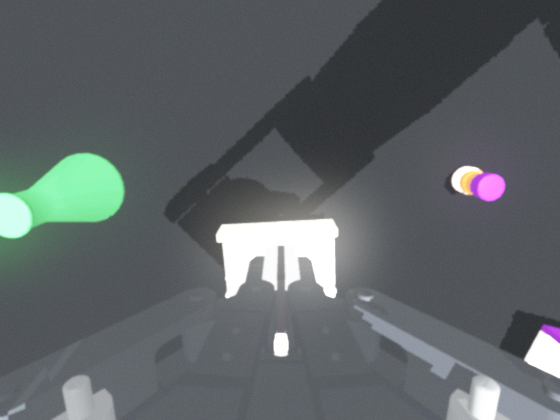

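```bash
python3 - <<'E'
from h import *
c=np.load("w1.npz")
for p in [(218,229),(334,221),(220,241),(337,235)]:
    print(p,ray(c,p,.067).round(4))
E
```

```text
(218, 229) [ 0.4861 -0.2653  0.067 ]
(334, 221) [ 0.4609 -0.1522  0.067 ]
(220, 241) [ 0.4985 -0.262   0.067 ]
(337, 235) [ 0.4749 -0.1465  0.067 ]
```

The wrist picture shows the white lip at about (218–337, 230), and its mid point agrees with the top view to within 2 mm. The descent spot in front of it is clear, with the flask to the left and the vial to the right. Now I'll go down.

send_rows:
  deltas:
    - {"grip": 1, "x": -0.002, "y": -0.005, "z": 0.03, "ax": 0, "ay": 0, "az": -2.3}
    - {"grip": 1, "x": 0, "y": 0, "z": 0.035, "ax": 0, "ay": 0, "az": 0}
    - {"grip": 1, "x": 0, "y": 0, "z": 0.035, "ax": 0, "ay": 0, "az": 0}
    - {"grip": 1, "x": 0, "y": 0, "z": 0.035, "ax": 0, "ay": 0, "az": 0}
    - {"grip": 1, "x": 0, "y": 0, "z": 0.03, "ax": 0, "ay": 0, "az": 0}
    - {"grip": 1, "x": 0, "y": 0, "z": 0.015, "ax": 0, "ay": 0, "az": 0}
    - {"grip": 1, "x": 0, "y": 0, "z": 0, "ax": 0, "ay": 0, "az": 0}

```text
time: 3.55
position: [0.4402, -0.2006, 0.0519]
ee_rot: [180.0, -0.1, -169.6]
force: [-0.3, 0.7, 0.5]
width: -0.0
```

```bash
python3 -c "
from h import *
rel([.442,-.213,.047],190.8)"
```

```text
t 3.55 pos [ 0.4402 -0.2006  0.0519] rot [ 1.7999e+02 -8.0000e-02 -1.6957e+02] F [-0.3  0.7  0.5] w -0.0 q [ -39.   13.  112.   -0.   54. -139.]
tool shift to [0.442, -0.213, 0.047] [ 0.0005 -0.0125  0.0049]
tool turn [ 0.01 -0.08 -0.37]
```

send_rows:
  deltas:
    - {"grip": 1, "x": 0, "y": -0.012, "z": 0.004, "ax": 0, "ay": 0, "az": 0}
    - {"grip": 1, "x": -0.015, "y": 0, "z": 0, "ax": 0, "ay": 0, "az": 0}
    - {"grip": 1, "x": -0.012, "y": 0, "z": 0, "ax": 0, "ay": 0, "az": 0}
    - {"grip": 1, "x": -0.012, "y": 0, "z": 0, "ax": 0, "ay": 0, "az": 0}
    - {"grip": 1, "x": -0.012, "y": 0, "z": 0, "ax": 0, "ay": 0, "az": 0}
    - {"grip": 1, "x": -0.012, "y": 0, "z": 0, "ax": 0, "ay": 0, "az": 0}

```text
time: 4.15
position: [0.5084, -0.1991, 0.0499]
ee_rot: [180.0, -0.2, -169.6]
force: [-2.9, 0.0, -1.2]
width: -0.0003
```

```bash
python3 -c "
from h import *
rel([.442+.108*.982,-.213+.108*.189,.047],190.8)"
```

```text
t 4.15 pos [ 0.5084 -0.1991  0.0499] rot [ 179.97   -0.22 -169.57] F [-2.9  0.  -1.2] w -0.0003 q [ -34.   20.  103.   -0.   57. -134.]
tool shift to [0.548056, -0.19258799999999998, 0.047] [-0.0402 -0.0008  0.0027]
tool turn [ 0.03 -0.22 -0.37]
```

The rail drag reads about 2.9 N, so the tray is sliding. I'll push the remaining ~40 mm and slow down at the end.

send_rows:
  deltas:
    - {"grip": 1, "x": -0.01, "y": 0, "z": 0.001, "ax": 0, "ay": 0, "az": 0}
    - {"grip": 1, "x": -0.01, "y": 0, "z": 0, "ax": 0, "ay": 0, "az": 0}
    - {"grip": 1, "x": -0.006, "y": 0, "z": 0, "ax": 0, "ay": 0, "az": 0}
    - {"grip": 1, "x": -0.004, "y": 0, "z": 0, "ax": 0, "ay": 0, "az": 0}
    - {"grip": 1, "x": -0.004, "y": 0, "z": 0, "ax": 0, "ay": 0, "az": 0}

```text
time: 4.65
position: [0.5466, -0.1918, 0.0493]
ee_rot: [180.0, -0.2, -169.5]
force: [-3.0, 1.3, 0.4]
width: 0.0
```

```bash
python3 -c "
from h import *
rel([.442+.108*.982,-.213+.108*.189,.047],190.8)"
```

```text
t 4.65 pos [ 0.5466 -0.1918  0.0493] rot [ 1.7999e+02 -1.6000e-01 -1.6949e+02] F [-3.   1.3  0.4] w 0.0 q [ -31.   24.   98.   -0.   58. -131.]
tool shift to [0.548056, -0.19258799999999998, 0.047] [-0.0013 -0.0011  0.0023]
tool turn [ 0.01 -0.16 -0.29]
```

send_rows:
  deltas:
    - {"grip": 1, "x": -0.004, "y": 0, "z": 0, "ax": 0, "ay": 0, "az": 0}
    - {"grip": 1, "x": -0.003, "y": 0, "z": 0, "ax": 0, "ay": 0, "az": 0}

```text
time: 4.85
position: [0.5509, -0.1908, 0.0492]
ee_rot: [179.9, -0.6, -169.4]
force: [-25.5, -3.9, 17.0]
width: 0.0004
```

send_rows:
  deltas:
    - {"grip": 1, "x": -0.003, "y": 0, "z": 0, "ax": 0, "ay": 0, "az": 0}
    - {"grip": 1, "x": -0.003, "y": 0, "z": 0, "ax": 0, "ay": 0, "az": 0}

```text
time: 5.05
position: [0.5507, -0.1909, 0.0494]
ee_rot: [179.8, -1.4, -169.4]
force: [-16.4, -1.7, 10.5]
width: -0.0
```

send_rows:
  deltas:
    - {"grip": 1, "x": -0.003, "y": 0, "z": 0, "ax": 0, "ay": 0, "az": 0}
    - {"grip": 1, "x": -0.003, "y": 0, "z": 0, "ax": 0, "ay": 0, "az": 0}

```text
time: 5.25
position: [0.5505, -0.1908, 0.0495]
ee_rot: [179.6, -2.2, -169.4]
force: [-15.8, -2.0, 10.5]
width: -0.0004
```

The force rose and the advance stopped at TCP x = 0.551, which puts the lip where it should be when shut. I'll back off and rise.

send_rows:
  deltas:
    - {"grip": 1, "x": 0.02, "y": 0, "z": 0, "ax": 0, "ay": 0, "az": 0}
    - {"grip": 1, "x": 0.03, "y": 0, "z": 0, "ax": 0, "ay": 0, "az": 0}
    - {"grip": 1, "x": 0, "y": 0, "z": -0.04, "ax": 0, "ay": 0, "az": 0}
    - {"grip": 1, "x": 0, "y": 0, "z": -0.045, "ax": 0, "ay": 0, "az": 0}
    - {"grip": 1, "x": 0, "y": 0, "z": -0.045, "ax": 0, "ay": 0, "az": 0}
    - {"grip": 1, "x": 0, "y": 0, "z": -0.045, "ax": 0, "ay": 0, "az": 0}
    - {"grip": 1, "x": 0, "y": 0, "z": 0, "ax": 0, "ay": 0, "az": 0}

```text
time: 5.95
position: [0.5092, -0.2026, 0.2345]
ee_rot: [179.9, -1.6, -169.6]
force: [-0.6, -0.9, 1.3]
width: 0.0003
```

```bash
python3 - <<'E'
from h import *
from station import read_camera
import cv2
rel([.569+.030*.9914,.1804-.030*.1305,.22],172.5)
c=read_camera("top"); np.savez("t2.npz",**c); cv2.imwrite("pics/t2.png",cv2.resize(c["img"][80:280,175:415],None,fx=3,fy=3,interpolation=cv2.INTER_CUBIC)[:,:,::-1])
E
```

```text
t 5.95 pos [ 0.5092 -0.2026  0.2345] rot [ 179.92   -1.6  -169.64] F [-0.6 -0.9  1.3] w 0.0003 q [ -33.    8.   95.   -1.   79. -134.]
tool shift to [0.598742, 0.176485, 0.22] [-0.1566  0.3568  0.0107]
tool turn [-0.17 -1.6  17.86]
```

View pics/t2.png

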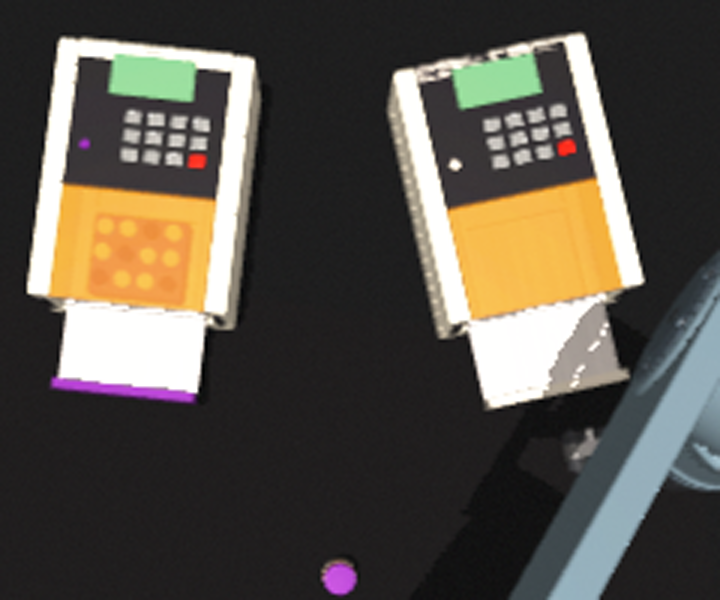

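The white tray now shows the same short length as the shut purple one, with its lip at (485–628, 390). The purple tray is unchanged. Next I'll go above the gap behind the purple lip.

send_rows:
  deltas:
    - {"grip": 1, "x": 0, "y": 0, "z": 0, "ax": 0, "ay": -0.5, "az": 6}
    - {"grip": 1, "x": 0, "y": 0, "z": 0, "ax": 0, "ay": -0.5, "az": 6}
    - {"grip": 1, "x": 0, "y": 0, "z": 0, "ax": 0, "ay": -0.5, "az": 5.5}
    - {"grip": 1, "x": 0, "y": 0, "z": 0, "ax": 0, "ay": 0, "az": 0}

```text
time: 6.4
position: [0.5082, -0.2016, 0.2283]
ee_rot: [-180.0, -0.2, 172.2]
force: [0.1, -0.0, -0.3]
width: 0.0
```

```bash
python3 -c "
from h import *
rel([.569+.030*.9914,.1804-.030*.1305,.22],172.5)"
```

```text
t 6.4 pos [ 0.5082 -0.2016  0.2283] rot [-179.99   -0.18  172.18] F [ 0.1 -0.  -0.3] w 0.0 q [ -34.    7.   96.   -0.   77. -116.]
tool shift to [0.598742, 0.176485, 0.22] [-0.0383  0.3869  0.0081]
tool turn [-0.01 -0.18 -0.32]
```

send_rows:
  deltas:
    - {"grip": 1, "x": -0.004, "y": 0.038, "z": 0, "ax": 0, "ay": 0, "az": 0}
    - {"grip": 1, "x": -0.004, "y": 0.038, "z": 0, "ax": 0, "ay": 0, "az": 0}
    - {"grip": 1, "x": -0.004, "y": 0.038, "z": 0, "ax": 0, "ay": 0, "az": 0}
    - {"grip": 1, "x": -0.004, "y": 0.038, "z": 0, "ax": 0, "ay": 0, "az": 0}
    - {"grip": 1, "x": -0.004, "y": 0.038, "z": 0, "ax": 0, "ay": 0, "az": 0}
    - {"grip": 1, "x": -0.004, "y": 0.038, "z": 0, "ax": 0, "ay": 0, "az": 0}
    - {"grip": 1, "x": -0.004, "y": 0.038, "z": 0, "ax": 0, "ay": 0, "az": 0}
    - {"grip": 1, "x": -0.004, "y": 0.038, "z": 0, "ax": 0, "ay": 0, "az": 0}
    - {"grip": 1, "x": -0.004, "y": 0.035, "z": 0, "ax": 0, "ay": 0, "az": 0}
    - {"grip": 1, "x": -0.002, "y": 0.03, "z": 0, "ax": 0, "ay": 0, "az": 0}
    - {"grip": 1, "x": 0, "y": 0, "z": 0, "ax": 0, "ay": 0, "az": 0}

```text
time: 7.5
position: [0.5933, 0.1731, 0.2152]
ee_rot: [179.9, -0.8, 173.6]
force: [0.1, -0.5, 0.6]
width: 0.0005
```

```bash
python3 - <<'E'
from h import *
from station import read_camera
import cv2
rel([.569+.030*.9914,.1804-.030*.1305,.10],172.5)
c=read_camera("wrist"); np.savez("w2.npz",**c); cv2.imwrite("pics/w2.png",c["img"][:,:,::-1])
E
```

```text
t 7.5 pos [0.5933 0.1731 0.2152] rot [179.92  -0.83 173.62] F [ 0.1 -0.5  0.6] w 0.0005 q [  5.  17.  86.   0.  78. -79.]
tool shift to [0.598742, 0.176485, 0.1] [-0.0067  0.0038  0.1151]
tool turn [ 0.07 -0.83  1.11]
```

View pics/w2.png

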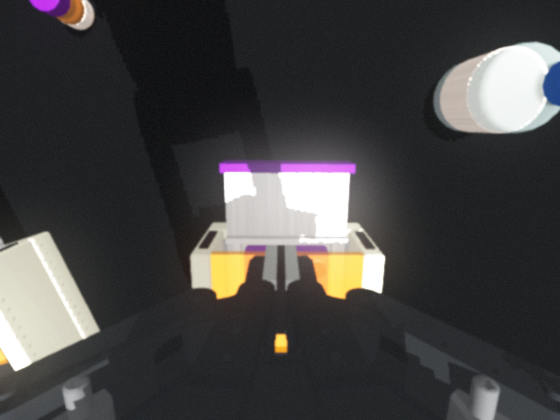

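```bash
python3 - <<'E'
from h import *
c=np.load("w2.npz")
for p,z in [((220,173),.067),((355,173),.067),((192,254),.098),((383,254),.098)]: print(p,ray(c,p,z).round(4))
E
```

```text
(220, 173) [0.5673 0.1217 0.067 ]
(355, 173) [0.5807 0.2411 0.067 ]
(192, 254) [0.629  0.0936 0.098 ]
(383, 254) [0.647  0.2543 0.098 ]
```

The wrist picture shows the purple lip at (220–355, 173) and the housing front at about row 254. The gap measures 65 mm as stated, with its middle near (0.602, 0.177). I'll descend in two stages.

send_rows:
  deltas:
    - {"grip": 1, "x": -0.009, "y": 0.003, "z": 0.02, "ax": 0, "ay": -0.8, "az": 1}
    - {"grip": 1, "x": 0, "y": 0, "z": 0.03, "ax": 0, "ay": 0, "az": 0}
    - {"grip": 1, "x": 0, "y": 0, "z": 0.03, "ax": 0, "ay": 0, "az": 0}
    - {"grip": 1, "x": 0, "y": 0, "z": 0.025, "ax": 0, "ay": 0, "az": 0}
    - {"grip": 1, "x": 0, "y": 0, "z": 0, "ax": 0, "ay": 0, "az": 0}

```text
time: 8.05
position: [0.6021, 0.1684, 0.1045]
ee_rot: [-179.9, -0.1, 172.8]
force: [-1.5, -0.4, -1.3]
width: 0.0001
```

```bash
python3 -c "
from h import *
rel([.602,.177,.050],172.5)"
```

```text
t 8.05 pos [0.6021 0.1684 0.1045] rot [-1.7987e+02 -6.0000e-02  1.7284e+02] F [-1.5 -0.4 -1.3] w 0.0001 q [  5.  24.  90.  -0.  66. -78.]
tool shift to [0.602, 0.177, 0.05] [0.0011 0.0087 0.0545]
tool turn [-0.13 -0.06  0.34]
```

send_rows:
  deltas:
    - {"grip": 1, "x": 0.001, "y": 0.009, "z": 0.01, "ax": 0, "ay": 0, "az": 0}
    - {"grip": 1, "x": 0, "y": 0, "z": 0.015, "ax": 0, "ay": 0, "az": 0}
    - {"grip": 1, "x": 0, "y": 0, "z": 0.015, "ax": 0, "ay": 0, "az": 0}
    - {"grip": 1, "x": 0, "y": 0, "z": 0.01, "ax": 0, "ay": 0, "az": 0}
    - {"grip": 1, "x": 0, "y": 0, "z": 0, "ax": 0, "ay": 0, "az": 0}

```text
time: 8.55
position: [0.6042, 0.1763, 0.0534]
ee_rot: [-179.9, 0.2, 172.8]
force: [-0.4, -0.4, 0.5]
width: 0.0
```

```bash
python3 -c "
from h import *
rel([.602,.177,.050],172.5)"
```

```text
t 8.55 pos [0.6042 0.1763 0.0534] rot [-1.7990e+02  1.6000e-01  1.7284e+02] F [-0.4 -0.4  0.5] w 0.0 q [  6.  29.  91.  -0.  61. -77.]
tool shift to [0.602, 0.177, 0.05] [0.0023 0.0005 0.0034]
tool turn [-0.1   0.16  0.34]
```

send_rows:
  deltas:
    - {"grip": 1, "x": 0.008, "y": 0, "z": 0.003, "ax": 0, "ay": 0, "az": 0}
    - {"grip": 1, "x": 0.006, "y": 0, "z": 0, "ax": 0, "ay": 0, "az": 0}
    - {"grip": 1, "x": 0.005, "y": 0, "z": 0, "ax": 0, "ay": 0, "az": 0}
    - {"grip": 1, "x": 0.005, "y": 0, "z": 0, "ax": 0, "ay": 0, "az": 0}
    - {"grip": 1, "x": 0.005, "y": 0, "z": 0, "ax": 0, "ay": 0, "az": 0}
    - {"grip": 1, "x": 0.005, "y": 0, "z": 0, "ax": 0, "ay": 0, "az": 0}

```text
time: 9.15
position: [0.5709, 0.1808, 0.0524]
ee_rot: [-180.0, 0.6, 172.9]
force: [2.8, -1.1, -2.5]
width: 0.0
```

```bash
python3 -c "
from h import *
e=.572-.1*.9914+.011*.9914; print(e)
rel([e,.1804+.089*.1305,.051],172.5)"
```

```text
0.48376539999999996
t 9.15 pos [0.5709 0.1808 0.0524] rot [-179.96    0.58  172.86] F [ 2.8 -1.1 -2.5] w 0.0 q [  6.  25.  96.  -0.  58. -76.]
tool shift to [0.48376539999999996, 0.1920145, 0.051] [0.0879 0.0003 0.0005]
tool turn [-0.04  0.58  0.36]
```

The hook is engaged: the drag is about 2.8 N along +x. I'll keep drawing gently.

send_rows:
  deltas:
    - {"grip": 1, "x": 0.007, "y": 0, "z": 0.001, "ax": 0, "ay": 0, "az": 0}
    - {"grip": 1, "x": 0.007, "y": 0, "z": 0, "ax": 0, "ay": 0, "az": 0}
    - {"grip": 1, "x": 0.007, "y": 0, "z": 0, "ax": 0, "ay": 0, "az": 0}
    - {"grip": 1, "x": 0.007, "y": 0, "z": 0, "ax": 0, "ay": 0.3, "az": 0}
    - {"grip": 1, "x": 0.007, "y": 0, "z": 0, "ax": 0, "ay": 0.3, "az": 0}
    - {"grip": 1, "x": 0.007, "y": 0, "z": 0, "ax": 0, "ay": 0, "az": 0}
    - {"grip": 1, "x": 0.007, "y": 0, "z": 0, "ax": 0, "ay": 0, "az": 0}
    - {"grip": 1, "x": 0.006, "y": 0, "z": 0, "ax": 0, "ay": 0, "az": 0}
    - {"grip": 1, "x": 0.005, "y": 0, "z": 0, "ax": 0, "ay": 0, "az": 0}

```text
time: 10.05
position: [0.5078, 0.1884, 0.0523]
ee_rot: [-179.9, 0.2, 172.9]
force: [2.8, -0.9, -1.2]
width: 0.0001
```

```bash
python3 -c "
from h import *
rel([.484,.192,.051],172.5)"
```

```text
t 10.05 pos [0.5078 0.1884 0.0523] rot [-1.7995e+02  1.6000e-01  1.7287e+02] F [ 2.8 -0.9 -1.2] w 0.0001 q [  8.  19. 104.  -0.  56. -75.]
tool shift to [0.484, 0.192, 0.051] [0.024  0.0007 0.0012]
tool turn [-0.05  0.16  0.37]
```

send_rows:
  deltas:
    - {"grip": 1, "x": 0.005, "y": 0, "z": 0.001, "ax": 0, "ay": 0, "az": 0}
    - {"grip": 1, "x": 0.005, "y": 0, "z": 0, "ax": 0, "ay": 0, "az": 0}
    - {"grip": 1, "x": 0.004, "y": 0, "z": 0, "ax": 0, "ay": 0, "az": 0}
    - {"grip": 1, "x": 0.003, "y": 0, "z": 0, "ax": 0, "ay": 0, "az": 0}

```text
time: 10.45
position: [0.4896, 0.1907, 0.0516]
ee_rot: [-180.0, 0.2, 172.9]
force: [2.7, -1.2, 0.1]
width: -0.0002
```

send_rows:
  deltas:
    - {"grip": 1, "x": 0.003, "y": 0, "z": 0, "ax": 0, "ay": 0, "az": 0}
    - {"grip": 1, "x": 0.003, "y": 0, "z": 0, "ax": 0, "ay": 0, "az": 0}

```text
time: 10.65
position: [0.4841, 0.1914, 0.0518]
ee_rot: [-180.0, 0.3, 172.9]
force: [13.3, -4.1, -9.9]
width: 0.0
```

send_rows:
  deltas:
    - {"grip": 1, "x": 0.003, "y": 0, "z": 0, "ax": 0, "ay": 0, "az": 0}
    - {"grip": 1, "x": 0.003, "y": 0, "z": 0, "ax": 0, "ay": 0, "az": 0}

```text
time: 10.85
position: [0.4843, 0.1915, 0.0525]
ee_rot: [179.9, 1.2, 172.9]
force: [13.3, -1.9, -11.0]
width: -0.0004
```

The stop is reached at TCP x = 0.484, as predicted, with the force up to 13 N. I'll release by moving off the lip and going straight up.

send_rows:
  deltas:
    - {"grip": 1, "x": 0, "y": 0, "z": 0, "ax": 0, "ay": 0, "az": 0}
    - {"grip": 1, "x": -0.008, "y": 0, "z": 0, "ax": 0, "ay": 0, "az": 0}
    - {"grip": 1, "x": -0.01, "y": 0, "z": 0, "ax": 0, "ay": 0, "az": 0}
    - {"grip": 1, "x": 0, "y": 0, "z": -0.015, "ax": 0, "ay": 0, "az": 0}
    - {"grip": 1, "x": 0, "y": 0, "z": -0.04, "ax": 0, "ay": 0, "az": 0}
    - {"grip": 1, "x": 0, "y": 0, "z": -0.045, "ax": 0, "ay": 0, "az": 0}
    - {"grip": 1, "x": 0, "y": 0, "z": -0.045, "ax": 0, "ay": 0, "az": 0}
    - {"grip": 1, "x": 0, "y": 0, "z": -0.045, "ax": 0, "ay": 0, "az": 0}
    - {"grip": 1, "x": 0.03, "y": -0.04, "z": -0.02, "ax": 0, "ay": 0, "az": 0}
    - {"grip": 1, "x": 0.03, "y": -0.04, "z": -0.02, "ax": 0, "ay": 0, "az": 0}
    - {"grip": 1, "x": 0, "y": 0, "z": 0, "ax": 0, "ay": 0, "az": 0}
    - {"grip": 1, "x": 0, "y": 0, "z": 0, "ax": 0, "ay": 0, "az": 0}

```text
time: 12.05
position: [0.4327, 0.1209, 0.2872]
ee_rot: [180.0, 0.4, 172.9]
force: [1.1, 0.3, -0.6]
width: 0.0004
```

```bash
python3 - <<'E'
from h import *
from station import read_camera
import cv2
rel([.5,.19,.2])
a,b=read_camera("top"),read_camera("side")
np.savez("t3.npz",**a)
p=cv2.resize(a["img"][80:280,110:350],None,fx=1.65,fy=1.65); q=b["img"][80:360,140:420]
q=cv2.resize(q,(396,396)); p=np.vstack([p,np.zeros((66,396,3),np.uint8)])
cv2.imwrite("pics/e3.png",np.hstack([p,q])[:,:,::-1])
E
```

```text
t 12.05 pos [0.4327 0.1209 0.2872] rot [179.96   0.43 172.88] F [ 1.1  0.3 -0.6] w 0.0004 q [  0.  -9. 105.  -0.  83. -82.]
tool shift to [0.5, 0.19, 0.2] [-0.0576  0.0769  0.0877]
```

View pics/e3.png

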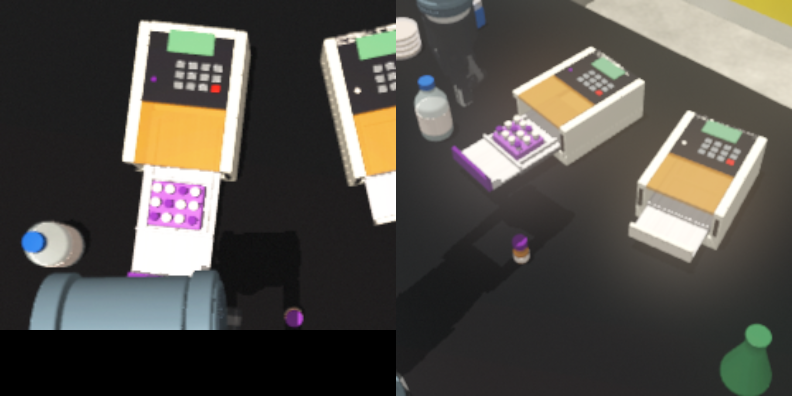

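```bash
python3 - <<'E'
from h import *
c=np.load("t3.npz"); print(ray(c,(128.5/1.65+110,273/1.65+80),.067), "expected",.578-.099,.241+.013)
from station import job_done
print(job_done())
E
```

```text
[0.47710962 0.25110328 0.067     ] expected 0.479 0.254
the job is handed in; nothing more can be done
None
```

The empty (white-lipped) tray is pushed home, the loaded (purple-lipped) tray is drawn out to its stop, and the job is handed in at about 12 s of the 51 s allowed. No verdict was reported.

**How it was done:** With the fingers shut throughout, I pushed the white lip until the force rose to about 16–25 N and the arm stopped advancing. I then hooked the fingertips behind the purple lip and drew that tray out until it stopped at the predicted place with about 13 N. I moved off the lip and straight up before handing in.

**Last checks:**
- **White tray:** After the push the top view showed the tray shut, and the final side view agrees.
- **Purple tray:** The left end of its lip measured (0.477, 0.251) m against an expected (0.479, 0.254) m at full draw. That is within the 2 mm calibration and the accuracy of reading the picture.
- **Rack:** It stands upright in the tray in the last pictures. I did not measure its distance from the lip or its tilt.
- **Bystanders:** Bottle, flask and vial stand upright in the last pictures. I judged their positions by eye only.
- **Arm:** Clear of everything, with a residual force of about 1 N.

No check failed or disagreed. My first move command was refused because its rows left out some of the numbers, and nothing moved. Between the top and wrist cameras, the lips differed by 2–4 mm.

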